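Comb the washed straws into the grooves of the straw rack and close it

TASK

Take the wooden comb from the steel dish and draw it across the rack's grooves, comb-fashion, until each of the four jumbled drinking straws lies down in a groove of its own; the straws are clean, so touch them only with the comb. Then stand the comb back upright in the middle of its dish and close the rack's clear cover fully, leaving the spoon pot where it stands.

Things in the scene. Friction and masses are not known exactly. Their poses are not given: they have to be found in the camera images.
- rack: Fixed light-wood rack 270x196 mm. Origin: centre of underside; x along the grooves, y to its left (hinge side), z up. Inside 250 (x) x 176 (y), groove floor z 10. Ten ribs over the whole inner length, 16 apart from y -72 to 72, 3.6 thick, tops z 19, make eleven grooves 12.4 wide, one straw each. Side walls at y 88 to 98 either side, 40 high; end walls at x 125 to 135 either end, 46 high (mm).
- cover (a joint): Hinge of the clear cover on the rack's left wall (rad): 0 shut (panel sinks between the walls, underside 27 mm above the worktop, so a straw left lying on the ribs holds it up), grows as it opens, 1.57 upright, starts 2.1 to 2.35 (leaning outwards). Friction hinge: it stays where it is left and must be pushed all the way down, 1 to 4 N at its free edge.
- cover_tab (a point): Middle of the outer face of the wooden finger tab on the cover's free edge, 190 mm from the hinge axis. Tab 90 mm along the rack's x, 34 mm wide, 6 mm thick; clear panel 244 x 170 x 4 mm. Shut, the tab lies over the rack's right wall, its face 46.5 mm above the worktop.
- cover_axis (a point): Middle of the cover's hinge axis, which runs along the rack's x: rack frame (0, 94, 43) mm. Does not move with the cover.
- comb: Loose wooden comb (rake) standing on its teeth in the dish. Origin: centre of its foot, at the tooth tips; z up, y along the tooth row. Six teeth, y -58 to 58, 23 apart, each 5 (y) x 18 (x) x 26 high. Head 24 (x) x 128 (y), z 26 to 38. Handle 20 (x) x 36 (y), z 38 to 93; held firmest across its x. 130 to 210 g. Used drawn across the grooves, tooth row along them, tips 2.5 mm above the ribs (mm).
- dish: Round open steel dish, fixed, 182 mm across, about 155 inside, 41 mm high, floor 3 mm thick: the comb's place. Origin: centre of its underside.
- straw_1: Steel drinking straw, loose, a 140 mm tube 10 mm thick, 30 g. Origin: its middle; x along its length. At the start it lies askew across the ribs; down in a groove its middle is 15 mm above the worktop and its top 1 mm above the ribs.
- straw_2: Steel drinking straw, loose, a 140 mm tube 10 mm thick, 30 g. Origin: its middle; x along its length. At the start it lies askew across the ribs; down in a groove its middle is 15 mm above the worktop and its top 1 mm above the ribs.
- straw_3: Steel drinking straw, loose, a 140 mm tube 10 mm thick, 30 g. Origin: its middle; x along its length. At the start it lies askew across the ribs; down in a groove its middle is 15 mm above the worktop and its top 1 mm above the ribs.
- straw_4: Steel drinking straw, loose, a 140 mm tube 10 mm thick, 30 g. Origin: its middle; x along its length. At the start it lies askew across other straws; down in a groove its middle is 15 mm above the worktop and its top 1 mm above the ribs.
- spoon_pot: Perforated steel pot with coffee spoons, loose bystander behind the rack and dish, 95 mm wide, 183 mm high. Origin: centre of its underside.
There are look-alikes about, which are no part of the job. What is shaped like the dish but red is not meant.

How it is judged:
On the way, in this order (a step that is already met when the one before it is completed fails the run):
1. The comb, held in the fingers, is in the rack, teeth down (contact force between the fingers and comb above 1 N and z of comb in the frame of rack below 0.045 m and x of comb in the frame of rack between -0.13 and 0.13 m and y of comb in the frame of rack between -0.085 and 0.085 m), for 0.2 s.
2. All four straws lie on the bottoms of the grooves while the cover is still open (z of straw_1 in the frame of rack between 0.01 and 0.019 m and angle between the x axis of each of straw_1, straw_2, straw_3, straw_4 and the x axis of rack, either way round below 0.08 rad and x of straw_1 in the frame of rack between -0.06 and 0.06 m and y of straw_1 in the frame of rack between -0.086 and 0.086 m and z of straw_2 in the frame of rack between 0.01 and 0.019 m and x of straw_2 in the frame of rack between -0.06 and 0.06 m and y of straw_2 in the frame of rack between -0.086 and 0.086 m and z of straw_3 in the frame of rack between 0.01 and 0.019 m and x of straw_3 in the frame of rack between -0.06 and 0.06 m and y of straw_3 in the frame of rack between -0.086 and 0.086 m and z of straw_4 in the frame of rack between 0.01 and 0.019 m and x of straw_4 in the frame of rack between -0.06 and 0.06 m and y of straw_4 in the frame of rack between -0.086 and 0.086 m and value of joint cover above 1 rad), for 0.2 s.
At the end, for the whole second after the job is handed in: Every straw lies on the bottom of a groove (its middle 10 to 19 mm above the rack's underside, within 0.08 rad of the grooves); the cover is shut to within 0.04 rad; the comb stands upright on the floor of its dish within 25 mm of the dish's centre; all is at rest (z of straw_1 in the frame of rack between 0.01 and 0.019 m and angle between the x axis of each of straw_1, straw_2, straw_3, straw_4 and the x axis of rack, either way round below 0.08 rad and x of straw_1 in the frame of rack between -0.06 and 0.06 m and y of straw_1 in the frame of rack between -0.086 and 0.086 m and z of straw_2 in the frame of rack between 0.01 and 0.019 m and x of straw_2 in the frame of rack between -0.06 and 0.06 m and y of straw_2 in the frame of rack between -0.086 and 0.086 m and z of straw_3 in the frame of rack between 0.01 and 0.019 m and x of straw_3 in the frame of rack between -0.06 and 0.06 m and y of straw_3 in the frame of rack between -0.086 and 0.086 m and z of straw_4 in the frame of rack between 0.01 and 0.019 m and x of straw_4 in the frame of rack between -0.06 and 0.06 m and y of straw_4 in the frame of rack between -0.086 and 0.086 m and value of joint cover below 0.04 rad and horizontal distance between comb and dish below 0.025 m and z of comb in the frame of dish below 0.015 m and angle between comb's own z axis and vertical below 0.12 rad and linear speed of each of comb, straw_1, straw_2, straw_3, straw_4 below 0.02 m/s); the robot touches nothing.
It fails at once if A straw is touched by the robot (only the comb may touch the straws) (contact force between any of the fingers, the arm and straw_1 above 0.3 N or contact force between any of the fingers, the arm and straw_2 above 0.3 N or contact force between any of the fingers, the arm and straw_3 above 0.3 N or contact force between any of the fingers, the arm and straw_4 above 0.3 N).
It fails at once if The spoon pot is shifted by more than 30 mm or tipped (distance of spoon_pot from where it was at the start of the episode above 0.03 m or angle between spoon_pot's own z axis and vertical above 0.5 rad).
It also fails if it takes over 72 s, if anything falls off the work surface, if the arm or the gripper's body presses on something with over 40 N, if the wrist force passes 120 N, or if a joint passes its speed limit or range.

ROBOT

A 7-joint arm with a two-finger parallel gripper is mounted at the origin on a cart in front of the work surface, level with it; the furniture and walls round the work are solid. World frame = base frame: x ahead of the robot, y to its left, z up, the work surface at z = 0. Lengths are in m, angles in rad, forces in N, time in s.
With the tool pointing down it reaches from about 0.35 to 0.9 m from the base axis. Payload 8.1 kg.
Tool frame: the origin (TCP) lies at the very end of the fingers, on their centre line; the grasp point (between the pads) lies 19 mm behind it (manip.grip_depth is the distance from the TCP to the grasp point, in m); y points along the fingers, z is the direction in which the jaws open and shut, and the axes are right-handed (so a half turn about y gives the same grasp; the last joint's range is limited). The gripper opens to 92 mm and grips with 3 to 60 N. Pads are 19 mm wide; open, the fingers measure 130 mm over their backs; the gripper's body (75 mm by 190 mm) begins 47 mm behind the grasp point.
Start: joints at [1.165, 0.434, 0.025, 1.573, -0.012, 1.134, -0.075], TCP at [0.186, -0.597, 0.227] pointing down, gripper open.
Joint ranges: [-2.62, 2.62], [-0.44, 2.09], [-1.27, 1.32], [0.08, 2.57], [-1.32, 4.46], [0.12, 2], [-2.74, 2.74]. Speed limits (rad/s): [2.22, 2.22, 3.01, 3.01, 3.14, 3.14, 3.14].

INTERFACE

Orientations are given as a 3x3 rotation matrix whose columns are the frame's x, y, z axes.
In Python, from rig import manip, fingers, ik, telemetry, snapshot, camera_model, job gives the robot as it stands. The module is installed in compiled form; this text tells all that it offers. Calls block until the motion is done:
- manip.move_pose(position, orientation): joint-space move of the TCP to a pose.
- manip.servo_line(position, feed=0.15, frame=None, contact_N=None): straight line of the TCP; frame=None keeps the orientation; feed is the mean speed in m/s. With contact_N (N) it stops when the force on the tool has changed by that much, and returns True; else False.
- manip.move_j(angles): joint-space move.
- fingers.set_gripper(opening, newtons=None): finger opening in m; newtons is the grip in N (None keeps the last); returns when the fingers have stopped.
- manip.dwell(seconds).
- ik(position, orientation): joint angles nearest the present ones, or None.
- telemetry.get_obs(): the state.
- snapshot(name): name is "scene" or "top" or "wrist"; returns the picture (384x512x3 uint8, red, green, blue); there is no depth.
- camera_model(name): a dict with "fov_y" (degrees; the focal length in pixels is half the picture's height over the tangent of half this angle, whatever the lens; pixels are square), "cx", "cy" (the principal point, pixels), "R" (3x3) and "t" (3): a world point X has camera coordinates R X + t; the wrist camera has in their place "hand_eye" (4x4, takes a point from camera to tool coordinates, whose origin is the TCP and whose axes are the tool frame's). Camera axes: x right, y down, z forward; pixel columns grow to the right and rows downward; lengths in m; the calibration is good to about 2 mm. A picture is of the moment at which its call begins: read the wrist's pose just before it. camera_model takes no time and is no camera call.
A pose or a line that the arm cannot do raises manip.IKError and nothing moves.
- job.finish_job(): hands the job in, once; it reports no verdict.
The state is a dict: "clock": time; "q": joint angles; "qd": joint speeds; "joint_torque": joint torques, N m; "eef_pos": TCP position; "tool_rot": TCP orientation; "force": force on the tool from outside, world axes, zero at the start; "torque": the same for the moment, N m; "width": finger opening in m.
Only numpy, scipy, OpenCV 4.12 (cv2) and the standard library are available. Lean on these libraries where they do the work, as an engineer would, in place of code of your own. Each camera call takes 0.05 s, during which the arm holds its last target. There are 200 camera calls.

## Working session

There is one attempt and no reset: what is moved stays moved. The work goes in short steps, each a Python script; the robot and the scene stay as the last script left them, time stands still between calls to the robot, and variables do not carry over. Pictures are saved under pics/ and viewed, about 8 in all and at most 12, crops included, and the job is handed in when it is done.

```bash
mkdir -p pics; cat > h.py <<'E'
import numpy as np, cv2
from rig import manip, fingers, ik, telemetry, snapshot, camera_model, job
def snap(name,fn,crop=None,scale=1):
    im=snapshot(name); 
    cv2.imwrite('pics/raw_'+fn+'.png',im[:,:,::-1])
    if crop: x0,y0,x1,y1=crop; im=im[y0:y1,x0:x1]
    if scale!=1: im=cv2.resize(im,None,fx=scale,fy=scale,interpolation=cv2.INTER_CUBIC)
    cv2.imwrite('pics/'+fn+'.png',im[:,:,::-1])
def cam(name,pose=None):
    c=camera_model(name); f=192/np.tan(np.radians(c['fov_y'])/2)
    if 'R' in c and c['R'] is not None: R=np.array(c['R']);t=np.array(c['t'])
    else:
        p,Rt=pose; H=np.array(c['hand_eye']); Rc=Rt@H[:3,:3]; tc=Rt@H[:3,3]+p
        R=Rc.T; t=-R@tc
    return f,c['cx'],c['cy'],R,t
def p2w(C,u,v,z):
    f,cx,cy,R,t=C; d=R.T@np.array([(u-cx)/f,(v-cy)/f,1]); o=-R.T@t
    return o+d*(z-o[2])/d[2]
def w2p(C,X):
    f,cx,cy,R,t=C; c=R@np.array(X)+t; return np.array([cx+f*c[0]/c[2],cy+f*c[1]/c[2]])
E
python3 - <<'E'
from h import *
snap('top','top1',scale=1.5); snap('scene','scene1',scale=1.5)
for n in('top','scene','wrist'): print(n,camera_model(n))
print(telemetry.get_obs())
E
```

```text
top {'fov_y': 56.35274217555735, 'cx': 253.60176362381486, 'cy': 190.5689194300038, 'R': array([[ 0.01584929, -0.9997885 ,  0.01310583],
       [-0.98482823, -0.01787479, -0.17260896],
       [ 0.17280672, -0.01017126, -0.98490324]]), 't': array([-0.21554584,  0.66768131,  1.02275901])}
scene {'fov_y': 54.96372840067491, 'cx': 255.69880269834707, 'cy': 195.88907947955832, 'R': array([[-0.91216502, -0.40897131, -0.02640935],
       [-0.14400286,  0.38018032, -0.91363346],
       [ 0.38369018, -0.82958146, -0.40568022]]), 't': array([0.52272389, 0.22519487, 0.9558417 ])}
wrist {'fov_y': 69.24537622454346, 'cx': 254.42073429350535, 'cy': 196.00272914927973, 'hand_eye': array([[-5.43050141e-04,  9.57364669e-01,  2.88881629e-01,
        -7.83824656e-02],
       [-3.57531344e-04, -2.88881839e-01,  9.57364693e-01,
        -1.58282083e-01],
       [ 9.99999789e-01,  4.16612794e-04,  4.99165201e-04,
         1.33241637e-04],
       [ 0.00000000e+00,  0.00000000e+00,  0.00000000e+00,
         1.00000000e+00]])}
{'clock': 0.1, 'q': array([ 1.16541788,  0.43514858,  0.02494938,  1.57396931, -0.0116014 ,
        1.13400138, -0.07508399]), 'qd': array([ 0.00142998, -0.00148221, -0.0003476 , -0.00108771, -0.00058358,
        0.0021931 , -0.00071563]), 'joint_torque': array([ 2.66393341e-03, -6.69117594e+01,  9.87746604e-01, -3.15141678e+01,
       -6.05390361e-02,  3.73710506e-02,  3.44263924e-05]), 'eef_pos': array([ 0.18619158, -0.59615961,  0.22604034]), 'tool_rot': array([[-9.54521119e-01, -5.20001933e-04,  2.98142856e-01],
       [-2.98143287e-01,  1.28018705e-03, -9.54520268e-01],
       [ 1.14673763e-04, -9.99999045e-01, -1.37700066e-03]]), 'force': array([ 0.03892436, -0.04251843,  0.58031001]), 'torque': array([-0.04103151, -0.05830352, -0.0064669 ]), 'width': 0.0918190353205774}
```

View pics/top1.png

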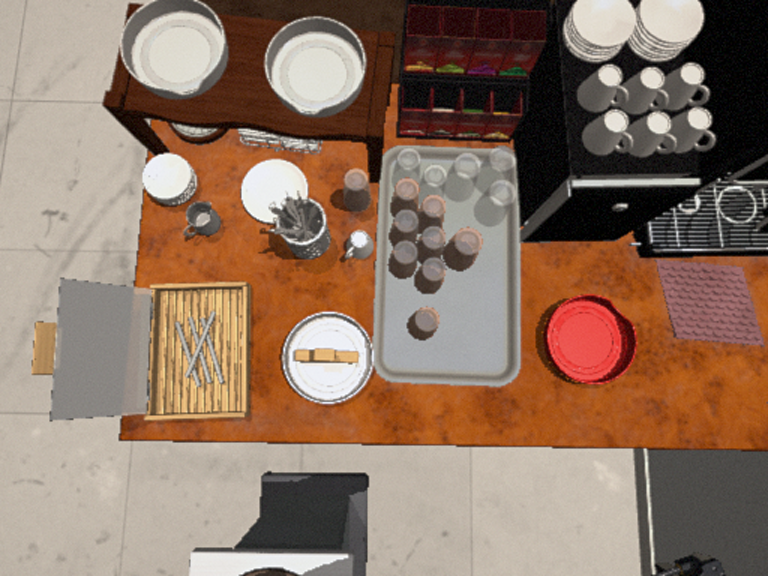

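View pics/scene1.png

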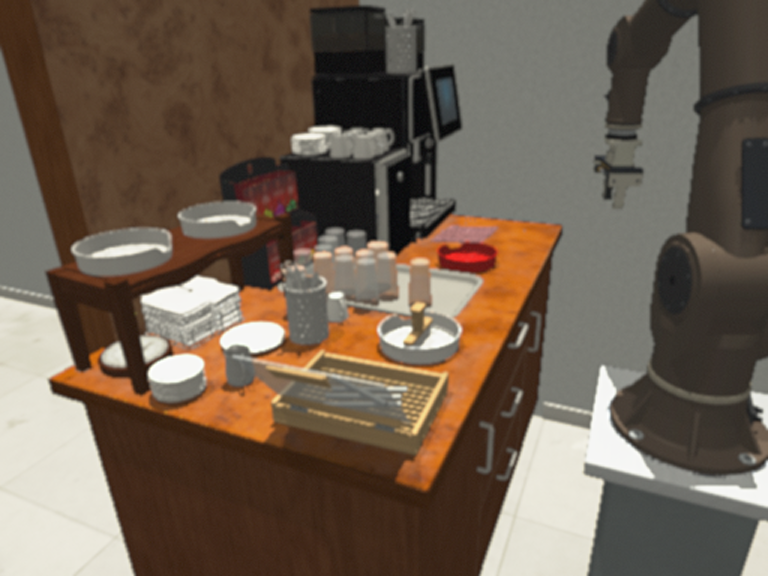

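The comb stands in the steel dish, at about (327,356) in the top view. The only look-alike is the red dish at (590,340), which is excluded by its colour. The tray at (450,265) and plate at (275,190) aren't dish-shaped. The rack is at (200,350) with its cover leaning left. The spoon pot is at (305,235). I'll check this choice in one close crop.

```bash
python3 - <<'E'
from h import *
a=cv2.imread('pics/raw_top1.png')[180:285,15:260]; b=cv2.imread('pics/raw_scene1.png')[195:310,170:320]
a=cv2.resize(a,None,fx=3.2,fy=3.2,interpolation=2); b=cv2.resize(b,None,fx=2.2,fy=2.2,interpolation=2)
c=np.zeros((a.shape[0]+b.shape[0],a.shape[1],3),np.uint8); c[:a.shape[0]]=a; c[a.shape[0]:,:b.shape[1]]=b
cv2.imwrite('pics/crop1.png',c); print(c.shape,a.shape)
E
```

```text
(589, 784, 3) (336, 784, 3)
```

View pics/crop1.png

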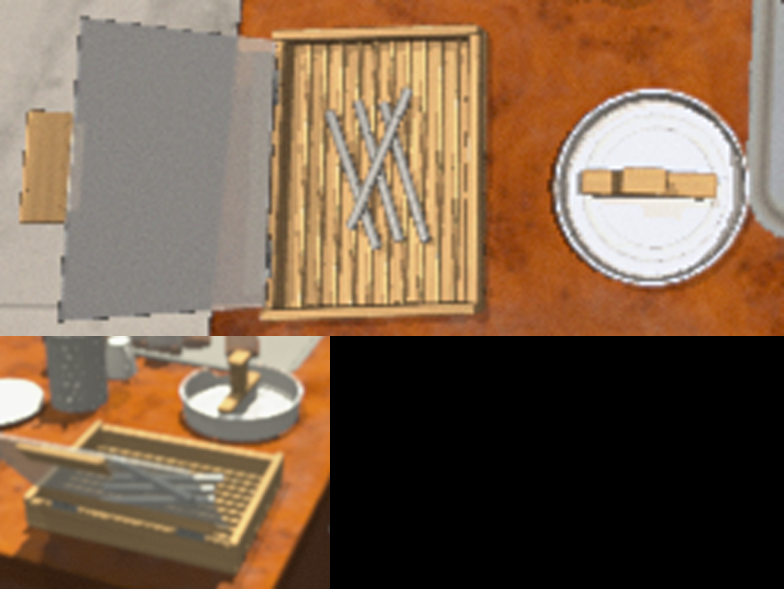

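```bash
cat >> h.py <<'E'
def cr(x,y): return 15+(x+.5)/3.2-.5,180+(y+.5)/3.2-.5
E
python3 - <<'E'
from h import *
from scipy.optimize import least_squares
C=cam('top')
P=lambda x,y,z:p2w(C,*cr(x,y),z)
pts=[((274,33),(135,98)),((487,27),(135,-98)),((262,319),(-135,98)),((480,312),(-135,-98))]
def f(s):
    r=[]
    for c,(a,b) in pts:
        w=s[:2]+np.array([[np.cos(s[2]),-np.sin(s[2])],[np.sin(s[2]),np.cos(s[2])]])@[a/1e3,b/1e3]
        r+=list(w2p(C,[*w,.046])-cr(*c))
    return np.array(r)
s=least_squares(f,[.5,.2,0]); print('rack',s.x,np.round(s.fun,1))
x,y,th=s.x
R2=np.array([[np.cos(th),-np.sin(th)],[np.sin(th),np.cos(th)]])
print('dish',P(652,188,.041),P(554,188,.041),P(748,188,.041),P(652,89,.041),P(652,286,.041))
print('comb head',P(581,183,.041),P(716,184,.041),'handle top',[P(a,179,.096) for a in(624,645,666)])
for q in (2.1,2.2,2.3,2.35):
    w=np.array([x,y])+R2@[0,.094+.19*np.cos(q)*-1]
    print(q,w2p(C,[*w,.043+.19*np.sin(q)]),cr(46,166))
for n,a,b in [('s1',(330,113),(376,246)),('s2',(360,103),(398,238)),('s3',(384,105),(426,240)),('s4',(406,92),(351,227))]:
    print(n,[np.round(R2.T@(P(*k,.024)[:2]-[x,y]),3) for k in(a,b)])
E
```

```text
rack [0.53971075 0.15588316 0.04401821] [ 0.8 -1.  -1.1 -0.8  0.4  0.8 -0.2  1. ]
dish [ 0.5270062  -0.10117148  0.041     ] [ 0.52550536 -0.00958988  0.041     ] [ 0.52847964 -0.19108133  0.041     ] [ 0.62035009 -0.09811056  0.041     ] [ 0.43728039 -0.10411375  0.041     ]
comb head [ 0.53056219 -0.0345995   0.041     ] [ 0.53170944 -0.16100342  0.041     ] handle top [array([ 0.53237321, -0.08068463,  0.096     ]), array([ 0.53268103, -0.09935216,  0.096     ]), array([ 0.53298899, -0.11802859,  0.096     ])]
2.1 [ 36.30947645 231.05939528] (29.03125, 231.53125)
2.2 [ 32.4062504  231.47937794] (29.03125, 231.53125)
2.3 [ 29.38122207 231.91346223] (29.03125, 231.53125)
2.35 [ 28.20243582 232.13365538] (29.03125, 231.53125)
s1 [array([0.057, 0.053]), array([-0.07 ,  0.005])]
s2 [array([0.065, 0.024]), array([-0.063, -0.015])]
s3 [array([0.063, 0.001]), array([-0.066, -0.042])]
s4 [array([ 0.075, -0.019]), array([-0.052,  0.029])]
```

```bash
cat >> h.py <<'E'
RK=np.array([.5397,.1559]); TH=.044; COMB=np.array([.5318,-.0985]); DISH=np.array([.5275,-.1005])
def rot(a): c,s=np.cos(a),np.sin(a); return np.array([[s,0,c],[-c,0,s],[0,-1,0]],float)
def rk(x,y,z): c,s=np.cos(TH),np.sin(TH); return np.array([RK[0]+c*x-s*y,RK[1]+s*x+c*y,z])
def st():
    o=telemetry.get_obs(); print('t',round(o['clock'],2),'p',o['eef_pos'].round(4),'F',o['force'].round(1),'w',round(o['width'],4)); return o
E
python3 - <<'E'
from h import *
for n,p,A in [('dish',[*COMB,.25],(0.01,3.15)),('dishlow',[*COMB,.056],(0.01,3.15)),('rack',rk(0,.07,.2),(TH-np.pi/2,TH+np.pi/2)),('racklow',rk(0,.07,.0745),(TH-np.pi/2,TH+np.pi/2)),('rackR',rk(0,-.07,.0745),(TH-np.pi/2,TH+np.pi/2))]:
    for a in A:
        q=ik(np.array(p),rot(a)); print(n,round(a,2),None if q is None else np.round(q,2))
E
```

```text
dish 0.01 [ 0.54  0.34 -0.6   1.71  0.21  1.15 -0.11]
dish 3.15 [-0.72  0.45  1.17  1.8  -0.45  1.19 -2.55]
dishlow 0.01 [ 0.47  0.57 -0.54  1.92  0.41  0.76 -0.29]
dishlow 3.15 [-0.64  0.81  1.14  2.01 -0.92  0.97 -2.13]
rack -1.53 [ 0.05  0.51 -0.78  1.67  0.39  1.13 -2.37]
rack 1.61 [ 0.27  0.71 -1.25  1.65  0.69  1.3   0.51]
racklow -1.53 [-0.11  0.6  -0.55  1.81  0.4   0.85 -2.38]
racklow 1.61 [ 0.17  0.78 -1.03  1.79  0.77  1.04  0.46]
rackR -1.53 [ 0.08  0.54 -0.46  1.89  0.33  0.79 -2.09]
rackR 1.61 [ 0.31  0.63 -0.81  1.88  0.58  0.89  0.83]
```

```bash
python3 - <<'E'
from h import *
fingers.set_gripper(.06,45)
manip.move_pose(np.array([*COMB,.22]),rot(.01)); st()
o=telemetry.get_obs(); snap('wrist','w1')
# check handle top in wrist view: predicted pixel
C=cam('wrist',(o['eef_pos'],o['tool_rot'])); print([w2p(C,[COMB[0]+a,COMB[1]+b,.096]).round() for a,b in((.01,.018),(.01,-.018),(-.01,-.018),(-.01,.018))])
E
```

```text
t 2.98 p [ 0.5316 -0.1001  0.2198] F [1.1 0.3 0.4] w 0.0604
[array([264., 171.]), array([264., 204.]), array([245., 204.]), array([245., 171.])]
```

View pics/w1.png

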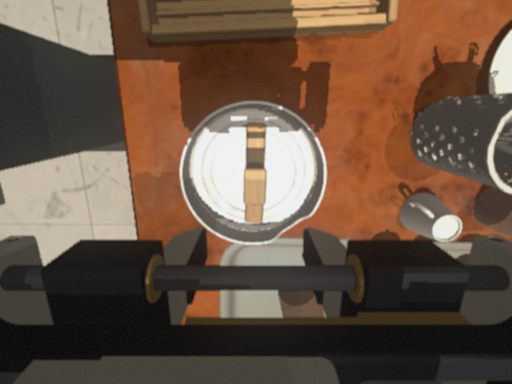

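The wrist view shows the handle top at about (255,186). That matches the prediction, so the comb is located. The pot at right could come close to the gripper body, so I'll check that clearance first.

```bash
python3 - <<'E'
from h import *
C=cam('top')
# pot rim centre ~ (307,215)/1.5? front foot edge ~ (308,258)/1.5
print('foot front',p2w(C,308/1.5,258/1.5,0)); 
for u,v in((303,222),(303,228)): print('rim',p2w(C,u/1.5,v/1.5,.12))
im=cv2.imread('pics/raw_top1.png')[120:185,170:245]; cv2.imwrite('pics/pot.png',cv2.resize(im,None,fx=8,fy=8,interpolation=2))
for a in(.01,):
  for x in(.627,):
    print('body edge px',w2p(C,[x,-.1,.122]))
for r in np.arange(-40,41,20): print(np.round([w2p(C,[.6+k,-.08,0]) for k in(.02,.04,.06)],0).tolist()); break
E
```

```text
foot front [ 0.73940222 -0.04883379  0.        ]
rim [ 0.78334816 -0.05177829  0.12      ]
rim [ 0.77134073 -0.05226671  0.12      ]
body edge px [216.75471292 201.52174289]
[[214.0, 209.0], [214.0, 203.0], [214.0, 197.0]]
```

View pics/pot.png

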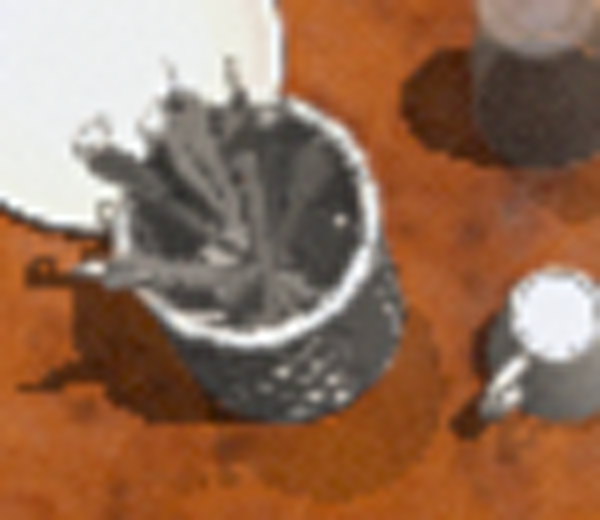

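```bash
python3 - <<'E'
from h import *
p=np.array([*COMB,.056])
manip.servo_line(p,feed=.15,frame=rot(.01)); st()
fingers.set_gripper(.0,45); o=st()
e=o['eef_pos'].copy(); manip.servo_line(e+[0,0,.16],feed=.2); st()
a=TH+np.pi/2
manip.move_pose(rk(0,.07,.2),rot(a)); st()
manip.servo_line(rk(0,.07,.12),feed=.15,frame=rot(a)); st()
o=telemetry.get_obs(); snap('top','top2',crop=(15,180,260,285),scale=3.2); snap('scene','sc2',crop=(140,190,320,325),scale=3)
E
```

```text
t 4.28 p [ 0.5325 -0.0985  0.0568] F [-0.3  0.  -0.1] w 0.0604
t 4.95 p [ 0.5319 -0.0985  0.0561] F [-0.9  0.6  1.3] w 0.0237
t 5.9 p [ 0.531  -0.0986  0.2149] F [ 0.7  0.1 -2.1] w 0.0232
t 7.13 p [0.5371 0.2242 0.1994] F [ 0.8 -1.  -1.2] w 0.0233
t 7.82 p [0.537  0.2259 0.1207] F [ 0.7  0.4 -2. ] w 0.0233
```

View pics/sc2.png

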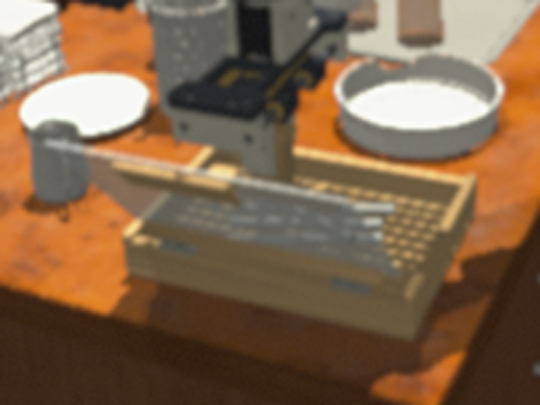

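The comb is held above the rack beside the cover. The finger opening reads 23 mm for a 20 mm handle, so I'll check how the comb sits in the fingers.

```bash
python3 - <<'E'
from h import *
snap('wrist','w2')
a=cv2.imread('pics/w2.png'); b=cv2.imread('pics/raw_top2.png')[180:285,15:165]
b=cv2.resize(b,None,fx=1.9,fy=1.9,interpolation=2)
c=np.zeros((384,512+b.shape[1],3),np.uint8); c[:,:512]=a; c[:b.shape[0],512:]=b; cv2.imwrite('pics/c2.png',c)
E
```

```text
(no output)
```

View pics/c2.png

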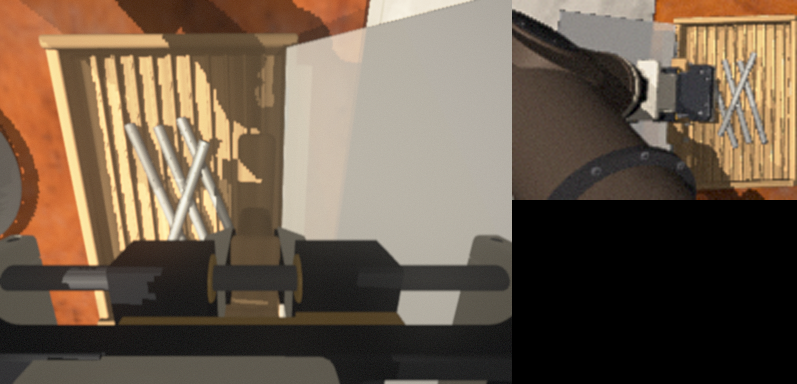

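The comb sits square in the fingers: its head is vertical at column 256. All the straws lie to the rack-right of it. I'll lower the comb with contact stops, then draw it.

```bash
python3 - <<'E'
from h import *
a=TH+np.pi/2
manip.servo_line(rk(0,.073,.12),feed=.1,frame=rot(a))
print(manip.servo_line(rk(0,.073,.0755),feed=.06,frame=rot(a),contact_N=5)); o=st()
manip.dwell(.3)
for y in (.04,0,-.035,-.07):
    print(manip.servo_line(rk(0,y,.0755),feed=.05,frame=rot(a),contact_N=20)); st()
E
```

```text
False
t 9.11 p [0.5366 0.2291 0.0758] F [ 0.   0.9 -1.6] w 0.0233
False
t 10.22 p [0.5379 0.1961 0.0756] F [-0.6 -0.3 -2.2] w 0.0236
False
t 11.17 p [0.5397 0.1563 0.0756] F [-0.9  0.3 -2.1] w 0.0236
False
t 12.02 p [0.5412 0.1212 0.0756] F [-0.4  0.8 -2.3] w 0.0236
False
t 12.87 p [0.5428 0.0862 0.0756] F [ 0.1 -0.1 -1.7] w 0.0238
```

```bash
cat > look.py <<'E'
from h import *
import sys
def look(fn):
    w=snapshot('wrist'); t=snapshot('top')[175:290,85:175]; s=snapshot('scene')[225:310,175:305]
    t=cv2.resize(t,None,fx=3.1,fy=3.1,interpolation=2); s=cv2.resize(s,None,fx=2.4,fy=2.4,interpolation=2)
    c=np.zeros((384+s.shape[0],800,3),np.uint8); c[:384,:512]=w; c[:t.shape[0],512:512+t.shape[1]]=t; c[384:,:s.shape[1]]=s
    cv2.imwrite('pics/'+fn+'.png',c[:,:,::-1])
E
python3 - <<'E'
from look import *
a=TH+np.pi/2
manip.servo_line(rk(0,-.07,.14),feed=.15,frame=rot(a))
manip.servo_line(rk(.06,-.11,.22),feed=.2,frame=rot(a))
st(); look('l1')
E
```

```text
t 14.14 p [0.6033 0.049  0.2185] F [ 0.  -0.  -1.3] w 0.0234
```

View pics/l1.png

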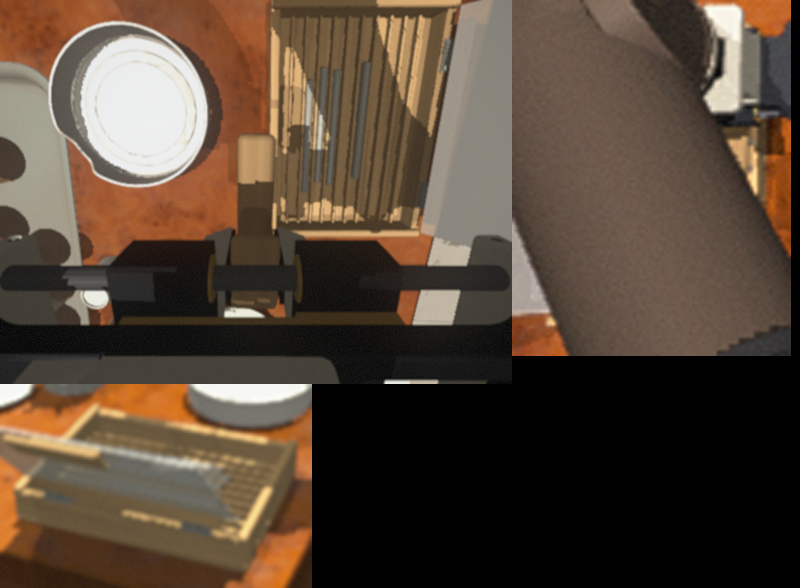

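```bash
python3 - <<'E'
from h import *
im=cv2.imread('pics/l1.png')[0:245,262:470]
cv2.imwrite('pics/l1c.png',cv2.resize(im,None,fx=2.4,fy=2.4,interpolation=2))
E
```

```text
(no output)
```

View pics/l1c.png

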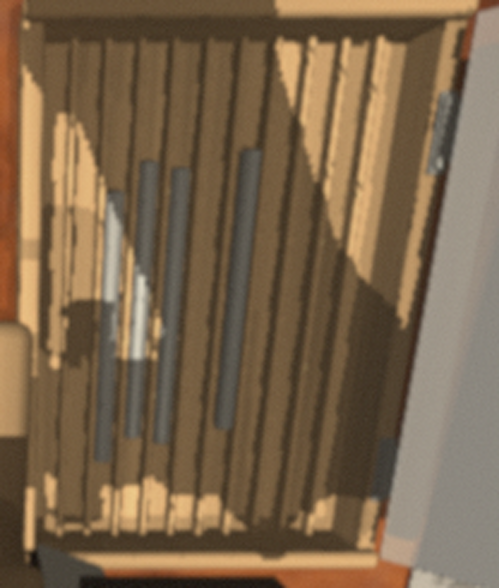

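```bash
python3 - <<'E'
from h import *
o=st(); C=cam('wrist',(o['eef_pos'],o['tool_rot']))
c,s=np.cos(TH),np.sin(TH); M=np.array([[c,s],[-s,c]])
for e in [((115,190),(103,460)),((149,160),(133,438)),((180,168),(163,443)),((252,150),(223,430))]:
    print([(M@(p2w(C,262+x/2.4,y/2.4,.015)[:2]-RK)*1e3).round(1) for x,y in e])
# place comb
a=TH+np.pi/2
print(ik(np.array([*DISH,.22]),rot(.01)).round(2))
E
```

```text
t 14.29 p [0.6031 0.0491 0.2188] F [ 0.1  0.9 -1.7] w 0.0234
[array([-58. , -42.9]), array([ 83.2, -41.3])]
[array([-71.8, -26.8]), array([ 70.4, -25.3])]
[array([-68.2, -11.1]), array([73.2, -8.3])]
[array([-76.5,  23.8]), array([65.7, 24.5])]
[ 0.57  0.37 -0.63  1.76  0.24  1.09 -0.14]
```

All four straws lie down in separate grooves. In the crop they sit centred between ribs at x = 115, 149, 180 and 250. They're parallel, and 141 mm long when projected at groove depth. Next I'll put the comb back.

```bash
python3 - <<'E'
from h import *
D=[.529,-.100]
manip.move_pose(np.array([*D,.20]),rot(.01)); st()
manip.servo_line(np.array([*D,.075]),feed=.15,frame=rot(.01)); manip.dwell(.2)
print(manip.servo_line(np.array([*D,.0555]),feed=.03,frame=rot(.01),contact_N=4)); st()
fingers.set_gripper(.06); o=st()
manip.servo_line(np.array([o['eef_pos'][0],o['eef_pos'][1],.22]),feed=.15,frame=rot(.01)); o=st()
snap('wrist','w3',crop=(150,60,362,260),scale=2.5)
TB=lambda q,off=0:rk(0,.094-.19*np.cos(q)-off*np.sin(q),.043+.19*np.sin(q)-off*np.cos(q)) 
for q in(2.3,2,1.57,1,.5,0): print(q,TB(q).round(3))
E
```

```text
t 15.37 p [ 0.5292 -0.0991  0.2   ] F [-0.5  0.8 -1.9] w 0.0232
True
t 17.16 p [ 0.5287 -0.1     0.056 ] F [-0.2 -0.2  5.7] w 0.0231
t 17.93 p [ 0.5279 -0.1001  0.0556] F [-0.  -0.8  0.2] w 0.0601
t 19.18 p [ 0.5274 -0.1001  0.2191] F [ 0.5 -0.  -0.5] w 0.0602
2.3 [0.53  0.376 0.185]
2 [0.532 0.329 0.216]
1.57 [0.536 0.25  0.233]
1 [0.54  0.147 0.203]
0.5 [0.543 0.083 0.134]
0 [0.544 0.06  0.043]
```

View pics/w3.png

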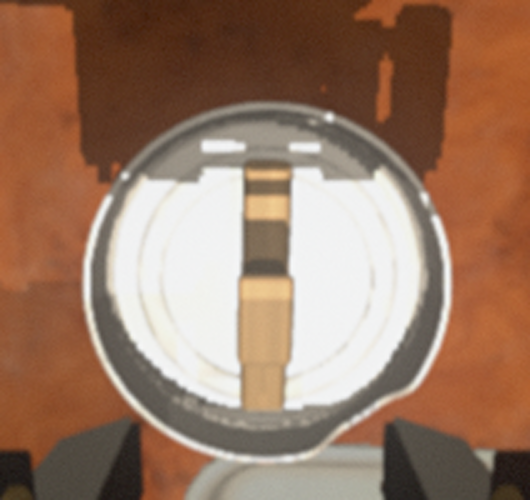

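The comb stands centred and upright in the dish, with its head at column 265 and the dish centre at about (268,280). Next I'll close the cover, pushing from its outer side with closed fingers along the hinge arc.

```bash
python3 - <<'E'
from h import *
R=rot(TH)
def T(q):
    z=.043+.18*np.sin(q)
    y=.094-.207*np.cos(q)+.0095 if q>1.57 else .094-.18*np.cos(q)+.0035*np.sin(q)+.0095*min(1,q)
    return rk(0,y-.004*min(1,q),z+.0035*np.cos(q)*(q<1.57))
qs=np.arange(2.3,.05,-.15)
W=[rk(0,.285,.30),rk(0,.285,T(2.3)[2])]+[T(q) for q in qs]
bad=[i for i,w in enumerate(W) if ik(w,R) is None]; print('bad',bad, ik(W[0],R))
if not bad:
    fingers.set_gripper(0,10)
    o=telemetry.get_obs(); manip.servo_line(o['eef_pos']+[0,0,.09],feed=.2); 
    manip.move_pose(W[0],R); st()
    manip.servo_line(W[1],feed=.15,frame=R,contact_N=8); st()
    for i,w in enumerate(W[2:]):
        if manip.servo_line(w,feed=.12,frame=R,contact_N=18): print('stop',i); st(); break
        if i%3==0: st()
    st()
snap('scene','sc3',crop=(130,170,330,330),scale=3)
E
```

```text
bad [] [-0.33453884  0.61860894 -0.80440232  1.23873813  0.43404443  1.45590621
 -1.04594188]
t 22.82 p [0.5284 0.4392 0.3001] F [ 0.4 -0.5  0.6] w 0.0007
t 23.79 p [0.5275 0.4412 0.1784] F [ 0.3  0.1 -0.1] w 0.0006
t 24.34 p [0.5295 0.393  0.1777] F [-0.3  0.4 -0. ] w 0.0005
t 25.55 p [0.5329 0.3124 0.2159] F [-1.1  0.4 -0.7] w 0.0004
t 26.71 p [0.5366 0.2283 0.221 ] F [-0.7  0.6  0.3] w 0.0008
t 27.83 p [0.5397 0.153  0.1913] F [ 1.4  1.2 -0.1] w 0.0001
t 28.98 p [0.5421 0.0965 0.1323] F [0.1 0.9 0.7] w 0.0004
t 29.73 p [0.5431 0.0756 0.0822] F [-0.1  0.6  1.3] w 0.0002
```

View pics/sc3.png

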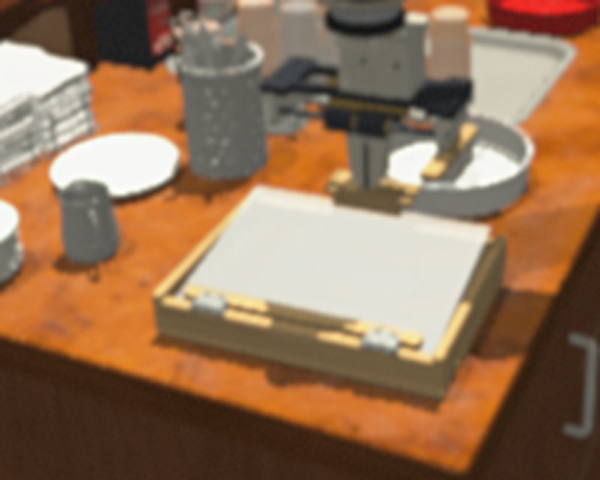

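The cover has followed the fingers and is nearly shut, with the tab under them. Now I'll press it home.

```bash
python3 - <<'E'
from look import *
R=rot(TH)
print(manip.servo_line(rk(0,-.09,.060),feed=.08,frame=R,contact_N=15)); st()
print(manip.servo_line(rk(0,-.092,.040),feed=.03,frame=R,contact_N=15)); st()
manip.dwell(.3); o=st()
manip.servo_line(o['eef_pos']+[0,0,.15],feed=.15,frame=R); st()
manip.servo_line(o['eef_pos']+[0.03,-.02,.24],feed=.2,frame=R); st()
w=snapshot('wrist'); s=cv2.resize(snapshot('scene')[190:310,150:320],None,fx=1.7,fy=1.7,interpolation=2)
c=np.zeros((384+204,512,3),np.uint8); c[:384]=w; c[384:384+s.shape[0],:s.shape[1]]=s; cv2.imwrite('pics/fin.png',c[:,:,::-1])
E
```

```text
False
t 30.23 p [0.5433 0.0656 0.0595] F [-0.1  0.4 -0.1] w 0.0005
True
t 30.73 p [0.5439 0.0648 0.0467] F [-3.5 -2.  13.6] w 0.0004
t 31.03 p [0.5439 0.0648 0.0467] F [-3.6 -1.2 15.4] w 0.0006
t 32.19 p [0.5434 0.0645 0.1957] F [-0.3 -0.3 -0.6] w 0.0001
t 32.83 p [0.5732 0.0448 0.2853] F [-0.1  1.  -0.8] w 0.0006
```

View pics/fin.png

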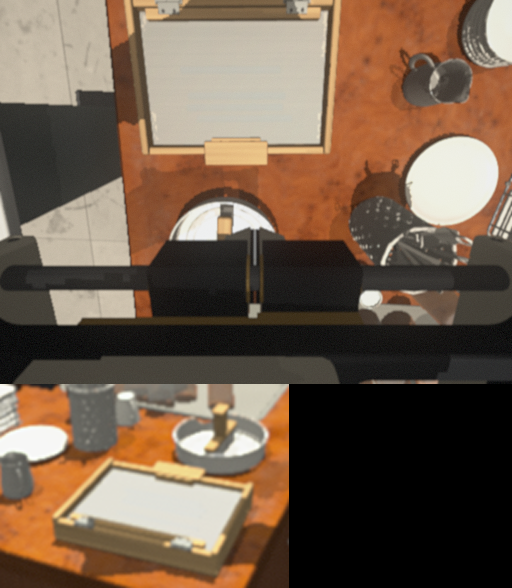

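The fingers stopped at z = 46.7 mm on the tab, against 46.5 mm when shut. The picture shows the cover lying flat and shut with its tab at (236,152), the comb upright in the dish, and the pot in place. I'm handing the job in.

```bash
python3 -c "
from h import *
manip.dwell(.3); st(); print(job.finish_job())"
```

```text
t 33.23 p [0.5737 0.0448 0.2863] F [-0.9  0.4  0.3] w 0.0003
the job is handed in; nothing more can be done
None
```

I handed the job in at 33.2 s of the 72 s allowed. As far as I could check, every step was met, but the hand-in reports no verdict.

- **Straws:** one comb stroke from the hinge side laid all four straws in separate grooves. In the wrist image they were parallel, centred between the ribs, and 141–142 mm long at groove depth. I couldn't check them again once the cover was shut, because its panel looks opaque in the pictures.
- **Comb:** it's back upright in the middle of the dish. I felt the dish floor at the same height I picked it up from.
- **Cover:** I pressed it down until it stopped, with the tab face at 46.7 mm against a nominal 46.5 mm, under about 15 N. The last picture shows it shut.
- **Spoon pot and fingers:** the spoon pot stands where it was. The fingers stayed well above the straws, and the arm was clear of everything at the end.

Two readings disagreed. The fingers read 23 mm on the 20 mm handle. The straws' y positions came out 6–8 mm off the groove centres, probably an error in my rack position. Neither caused a visible problem.

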